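Rock-test a rice cooker's heating plate with a straightedge and seat its stuck sensor

TASK

The sensor button in the middle of this rice cooker's heating plate is stuck proud of the face. Lay the straightedge lightly, left to right, across the plate's centre and press firmly on its left end, then its right end, so that it rocks on the button; then push the button flush by pressing steadily on the middle of the straightedge, and press the left end and then the right end again to prove the rocking is gone. Press only through the straightedge, firmly but gently (never over about 3 kg of push), and leave it lying there flat, with everything else undisturbed.

Things in the scene. Friction and masses are not known exactly. Their poses are not given: they have to be found in the camera images.
- straightedge: The straightedge: plain aluminium beam of rectangular section, 170 mm long (its x), 20 mm wide (its y), 15 mm tall (z up), 0.15 kg (varies by a third), lying flat on the bench. Origin: centre of its underside. Its two ends are alike. The other long thing near it is a round rod.
- heater: Fixed rice-cooker base: white enamel pan 224 mm in diameter, 40 mm tall, with a cast-aluminium heating plate 190 mm in diameter, its flat face 48 mm above the pan's underside. It stands on a wooden disc 12 to 24 mm thick, differing each time. Origin: centre of the pan's underside; z up, y towards the robot's left (within 0.3 rad); brass tabs on its -x side. Left and right on the plate: +y and -y.
- face (a point): Point in the plane of the plate's flat face at its centre, axes as the heater's. Here a round steel sensor button, 32 mm wide with a flat 24 mm top, sticks up 3.5 to 6 mm (unknown). It slides straight down, stiffly: it gives only under about 7 N over its centre, stays where left and stops flush. While it is proud, a straightedge pressed at one end tips until that end meets the face.
- rod: Bystander: plain round steel rod 18 mm thick, 160 mm long, lying along its x. Leave alone.
- pot: Bystander: aluminium inner cooking pot, 176 mm wide, 110 mm tall. Leave alone.
- jar: Bystander: amber glass jar 50 mm wide, 70 mm tall. Leave alone.
- screwdriver: Bystander: screwdriver lying behind the heating plate. Leave alone.
- wrench: Bystander: wrench, lying. Leave alone.
- tin: Bystander: closed round tin 56 mm wide, 42 mm tall, between the robot and the work. Leave alone.
- mug: Bystander: white mug 80 mm wide, 90 mm tall. Leave alone.
Things that resemble listed ones, but are neither listed nor needed, are in the scene too. Leave any blue look-alike of the straightedge alone.

How it is judged (in metres and radians):
On the way, in this order (a step that is already met when the one before it is completed fails the run):
1. the straightedge, laid left to right across the plate's centre, is pressed at its left end (more than 40 mm left of centre) and tips there (over 0.02 rad) (x of straightedge in the frame of face between -0.015 and 0.015 m and y of straightedge in the frame of face between -0.02 and 0.02 m and angle between the x axis of straightedge and the y axis of heater, either way round below 0.35 rad and z of straightedge in the frame of face below 0.009 m and contact force between the fingers and straightedge above 1.5 N and contact force between straightedge and heater above 5 N and y of the grasp point in the frame of face above 0.04 m and angle between straightedge's own z axis and vertical above 0.02 rad), for 0.1 s.
2. pressed at its right end, it rocks over to that side (x of straightedge in the frame of face between -0.015 and 0.015 m and y of straightedge in the frame of face between -0.02 and 0.02 m and angle between the x axis of straightedge and the y axis of heater, either way round below 0.35 rad and z of straightedge in the frame of face below 0.009 m and contact force between the fingers and straightedge above 1.5 N and contact force between straightedge and heater above 5 N and y of the grasp point in the frame of face below -0.04 m and angle between straightedge's own z axis and vertical above 0.02 rad), for 0.1 s.
3. pressed over the middle, it comes down flat on the face (within 0.01 rad and 1.2 mm) (x of straightedge in the frame of face between -0.015 and 0.015 m and y of straightedge in the frame of face between -0.02 and 0.02 m and angle between the x axis of straightedge and the y axis of heater, either way round below 0.35 rad and z of straightedge in the frame of face below 0.009 m and contact force between the fingers and straightedge above 1.5 N and contact force between straightedge and heater above 5 N and angle between straightedge's own z axis and vertical below 0.01 rad and z of straightedge in the frame of face below 0.0012 m and y of the grasp point in the frame of face between -0.03 and 0.03 m), for 0.1 s.
4. pressed again at its left end it does not tip (x of straightedge in the frame of face between -0.015 and 0.015 m and y of straightedge in the frame of face between -0.02 and 0.02 m and angle between the x axis of straightedge and the y axis of heater, either way round below 0.35 rad and z of straightedge in the frame of face below 0.009 m and contact force between the fingers and straightedge above 1.5 N and contact force between straightedge and heater above 5 N and y of the grasp point in the frame of face above 0.04 m and angle between straightedge's own z axis and vertical below 0.01 rad and z of straightedge in the frame of face below 0.0012 m), for 0.1 s.
5. pressed again at its right end it does not tip (x of straightedge in the frame of face between -0.015 and 0.015 m and y of straightedge in the frame of face between -0.02 and 0.02 m and angle between the x axis of straightedge and the y axis of heater, either way round below 0.35 rad and z of straightedge in the frame of face below 0.009 m and contact force between the fingers and straightedge above 1.5 N and contact force between straightedge and heater above 5 N and y of the grasp point in the frame of face below -0.04 m and angle between straightedge's own z axis and vertical below 0.01 rad and z of straightedge in the frame of face below 0.0012 m), for 0.1 s.
At the end, for the whole second after the job is handed in: The straightedge lies released, at rest, left to right (within 0.35 rad) across the plate, its middle within 15 mm (x) and 20 mm (y) of the centre, flat on the face: tilt under 0.01 rad, underside within 1.2 mm of the face, so the button is flush (x of straightedge in the frame of face between -0.015 and 0.015 m and y of straightedge in the frame of face between -0.02 and 0.02 m and angle between the x axis of straightedge and the y axis of heater, either way round below 0.35 rad and z of straightedge in the frame of face below 0.009 m and angle between straightedge's own z axis and vertical below 0.01 rad and z of straightedge in the frame of face below 0.0012 m and linear speed of straightedge below 0.01 m/s and angular speed of straightedge below 0.05 rad/s and contact force between the fingers and straightedge below 0.1 N); the robot touches nothing.
It fails at once if the straightedge is pressed or dropped on the plate with more than 30 N (contact force between straightedge and heater above 30 N).
It fails at once if the fingers press the plate or the button directly (over 3 N) (contact force between the fingers and heater above 3 N).
It fails at once if a bystander is moved more than 25 mm (distance of any of rod, pot, jar, screwdriver, wrench, tin, mug from where it was at the start of the episode above 0.025 m).
It also fails if it takes over 72 s, if anything falls off the work surface, if the arm or the gripper's body presses on something with over 40 N, if the wrist force passes 120 N, or if a joint passes its speed limit or range.

ROBOT

A 6-joint arm with a two-finger parallel gripper is mounted at the origin on the work surface. World frame = base frame: x ahead of the robot, y to its left, z up, the work surface at z = 0. Lengths are in mm, angles in rad, forces in N, time in s.
With the tool pointing down it reaches from about 350 to 975 mm from the base axis. Payload 7.1 kg.
Tool frame: the origin (TCP) lies between the finger pads; the fingertips stand 19 mm ahead of it and the grasp point (between the pads) is the TCP (ctrl.tcp_to_tips is the distance from the TCP to the fingertips, in mm); z points along the fingers, y is the line along which they close (so a half turn about z gives the same grasp; the last joint's range is limited). The gripper opens to 88 mm and grips with 3 to 60 N. Pads are 20 mm wide; open, the fingers measure 115 mm over their backs; the gripper's body (75 mm by 178 mm) begins 61 mm behind the grasp point.
Start: joints at [1.317, 0.423, 1.63, -0, 1.089, -0.019], TCP at [145.374, 607.842, 241.675] pointing down, gripper open.
Joint ranges: [-3, 3], [-0.9, 2.11], [0.09, 2.58], [-1.31, 4.45], [0.11, 2.69], [-2.54, 2.54]. Speed limits (rad/s): [2.39, 2.39, 3.01, 3.14, 3.14, 3.14].

INTERFACE

Orientations are given as a rotation vector (axis times angle).
In Python, from workcell import status, optics, ctrl gives the robot as it stands. The module is installed in compiled form; this text tells all that it offers.
- The arm moves only by the shell command python3 -m inch 'ROWS'. ROWS is JSON, a list that holds one entry, the list of rows, each a list of 7 numbers: the shift along the tool's x, y, z in mm, then the turn, a rotation vector about the tool's x, y, z in rad, then the opening in per cent of the stroke, from 0 (shut) to 100 (fully open). A call has 1 to 20 rows; each row is the pose to reach, as a shift and turn from the pose commanded when the call began, along the tool's axes at that moment; what a row does not reach only later rows make up. A row lasts 1/10 s, in which the tool goes at most 50 mm and 8.59 degrees, less where a joint would pass 70% of its speed; a pose out of reach is approached as far as the arm can. A call with a gripper value outside its range is refused whole. The fingers move at their own pace and stop on an object; the grip force is fixed at half the most. Time passes only in rows, so rows that repeat a pose let the fingers close. It gives the time, the measured TCP pose, the force, the opening and the grip force at its end, in the units of the state.
- status.get_obs(): the state, without advancing time (a new reading comes with each control period).
- optics.get_image(name): name is "scene" or "top" or "wrist"; returns a dict with "frame" (420x560x3 uint8, red, green, blue), "fx", "fy", "cx", "cy" (pixels), "rvec" (rotation vector, rad) and "tvec" (3), from world to camera coordinates, as OpenCV has them; the wrist camera has in their place "hand_eye" (4x4, takes a point from camera to tool coordinates, whose origin is the TCP and whose axes are the flange's). Camera axes: x right, y down, z forward; pixel columns grow to the right and rows downward; lengths in mm; the calibration is good to about 2 mm. A picture is of the moment at which its call begins: read the wrist's pose just before it. There is no depth.
- ctrl.close_job(): hands the job in; it is judged then, once.
The state is a dict: "t": time; "qpos": joint angles; "qvel": joint speeds; "joint_torque": joint torques, N m; "ee_pos": TCP position; "orientation": TCP orientation; "ft_force": force on the tool from outside, world axes, zero at the start; "moment": the same for the moment, N m; "width": finger opening in mm; "grasp_force": force on a finger pad.
Only numpy, scipy, OpenCV 4.12 (cv2) and the standard library are available. Lean on these libraries where they do the work, as an engineer would, in place of code of your own. Each camera call takes 0.05 s, during which the arm holds its last target. There are 200 camera calls.

## Working session

There is one attempt and no reset: what is moved stays moved. The work goes in short steps, Python scripts to look and compute and a shell command to move; the robot and the scene stay as the last step left them, time stands still between calls to the robot, and variables do not carry over. Pictures are saved under pics/ and viewed, at most 10 in all, crops included, and the job is handed in when it is done.

```bash
mkdir -p pics
cat > h.py <<'E'
import numpy as np,cv2,sys
from workcell import status,optics,ctrl
from scipy.spatial.transform import Rotation as R
def snap(n,f):
    o=status.get_obs(); im=optics.get_image(n); cv2.imwrite(f,im['frame'][:,:,::-1]); 
    K=np.array([[im['fx'],0,im['cx']],[0,im['fy'],im['cy']],[0,0,1.]])
    if 'hand_eye' in im:
        T=np.eye(4);T[:3,:3]=R.from_rotvec(o['orientation']).as_matrix();T[:3,3]=o['ee_pos']
        T=T@np.array(im['hand_eye']); Rc,c=T[:3,:3],T[:3,3]
    else:
        r=R.from_rotvec(np.ravel(im['rvec'])).as_matrix(); Rc=r.T; c=-r.T@np.ravel(im['tvec'])
    np.savez(f[:-4]+'.npz',K=K,R=Rc,c=c); return im['frame']
def ray(f,uv,z):
    d=np.load(f[:-4]+'.npz'); out=[]
    for u,v in uv:
        w=d['R']@np.linalg.inv(d['K'])@[u,v,1]; out.append(d['c']+w*(z-d['c'][2])/w[2])
    return np.array(out)
def proj(f,P):
    d=np.load(f[:-4]+'.npz'); q=(np.atleast_2d(P)-d['c'])@d['R']@d['K'].T; return q[:,:2]/q[:,2:]
E
python3 - <<'E'
from h import *
a=snap('top','pics/top.png');snap('scene','pics/scene.png');snap('wrist','pics/wrist.png')
for f in('top','scene'):
    i=cv2.imread(f'pics/{f}.png');cv2.imwrite(f'pics/{f}L.png',cv2.resize(i,(800,600),interpolation=cv2.INTER_CUBIC))
o=status.get_obs();print(o['ee_pos'],o['orientation'],o['width'],o['ft_force'],o['t'])
E
```

```text
[145.29409779 607.48678614 241.08974227] [-3.67994819e-01 -3.11981397e+00  1.79130557e-03] 87.46226448316305 [ 0.04127462  0.06713487 -0.35796407] 0.15
```

View pics/topL.png

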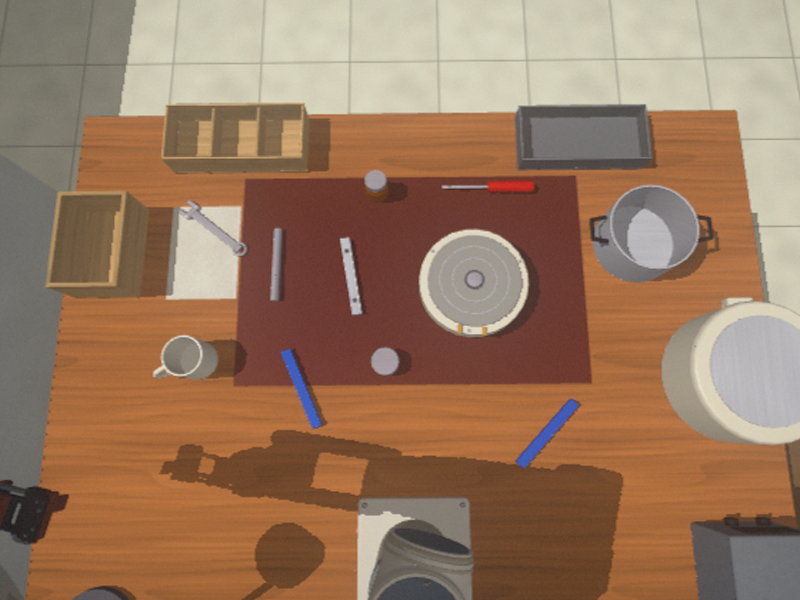

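View pics/sceneL.png

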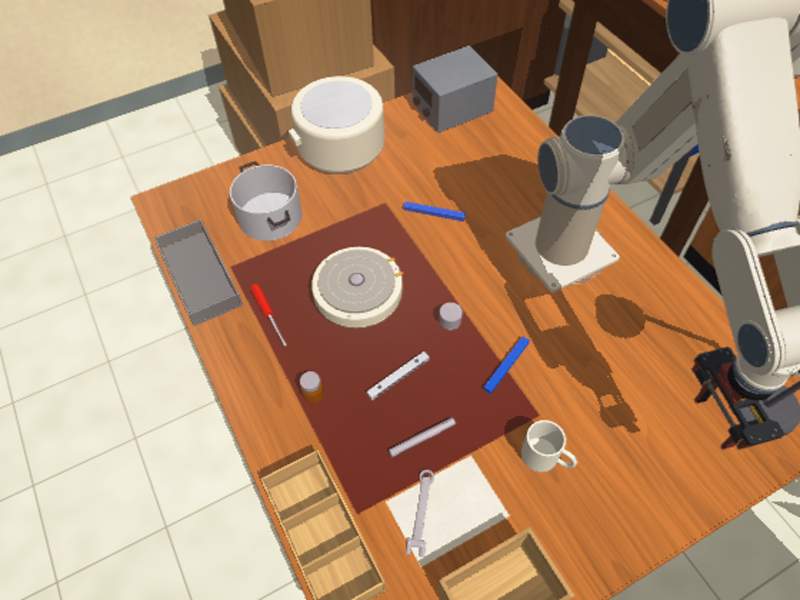

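The top view (800x600) shows four long things. The plain bright beam with square ends at (351,275) fits the straightedge. The round rod is at (277,264), and the blue look-alikes are at (302,388) and (548,432). The heater is at (474,282) with its tabs at (472,329), and the tin is at (385,361). I'll check the choice in a close crop.

Run:
```python
from h import *
i=cv2.imread('pics/top.png')
cv2.imwrite('pics/crop1.png',cv2.resize(i[150:242,180:380],(800,368),interpolation=cv2.INTER_CUBIC))
f='pics/top.png';s=.7
print('beam ends z15',ray(f,[(345*s,238*s),(357*s,313*s)],15).round(1))
print('heater rim z~58',ray(f,[(419*s,282*s),(529*s,282*s),(474*s,230*s),(474*s,335*s)],58).round(1))
print('tin',ray(f,[(385*s,361*s)],42),'button',ray(f,[(474*s,280*s)],70))
print(np.load('pics/top.npz')['c'])
```

```text
beam ends z15 [[643.  140.4  15. ]
 [477.9 112.7  15. ]]
heater rim z~58 [[ 532.9  -17.1   58. ]
 [ 530.9 -241.3   58. ]
 [ 643.4 -132.9   58. ]
 [ 422.8 -125.6   58. ]]
tin [[373.93228015  52.83970689  42.        ]] button [[ 533.03408625 -127.90901483   70.        ]]
[ 254.75001232    6.91903328 1156.19133813]
```

View pics/crop1.png

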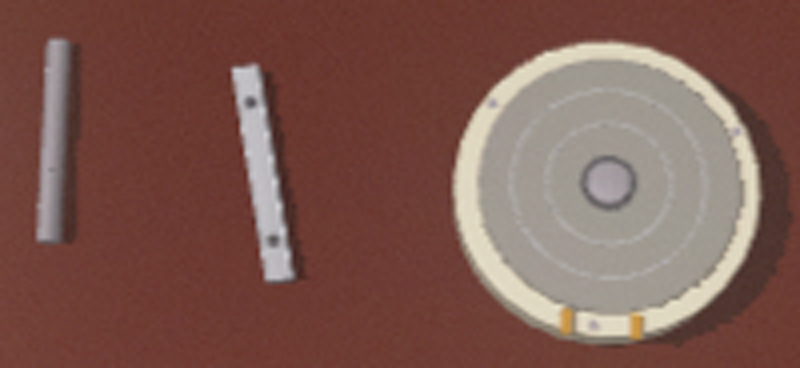

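The crop confirms it: the beam with flat square ends at (263,173) is the straightedge, and the round rod is at (56,140). The button is at (609,182) and the tabs are at (568,320) and (636,326).

```bash
cat >> h.py <<'E'
def go(p,yaw):
    "tool-frame shift and turn to reach TCP p, pointing down, tool y at world angle yaw"
    o=status.get_obs(); Rt=R.from_rotvec(o['orientation']).as_matrix()
    y=np.array([np.cos(yaw),np.sin(yaw),0]);z=np.array([0,0,-1.]);x=np.cross(y,z)
    G=np.stack([x,y,z],1)
    print('shift',(Rt.T@(np.array(p)-o['ee_pos'])).round(1),'turn',R.from_matrix(Rt.T@G).as_rotvec().round(4),'at',o['ee_pos'].round(1),'t',o['t'])
E
python3 - <<'E'
from h import *
s=lambda u,v:(180+u/4-.375,150+v/4-.375)
f='pics/top.png'
c=ray(f,[s(609,182)],70)[0];t=ray(f,[s(568,318),s(636,325)],56);print(c,t,np.arctan2(*(c-t.mean(0))[[1,0]]),(t[0]-t[1]))
b=ray(f,[s(246,67),s(281,279)],15);print(b,b.mean(0),np.arctan2(*(b[0]-b[1])[[1,0]]))
go([560,126,200],1.737)
E
```

```text
[ 535.63531164 -128.21130434   70.        ] [[ 438.88604592  -97.24202997   56.        ]
 [ 433.40682487 -145.77763292   56.        ]] -0.06725741865989192 [ 5.47922105 48.53560295  0.        ]
[[643.75872342 141.53169153  15.        ]
 [477.08201785 112.74172893  15.        ]] [560.42037063 127.13671023  15.        ] 0.17104166345639693
shift [-515.4 -371.7   41.5] turn [-1.10e-03 -2.00e-04 -4.01e-01] at [145.3 607.5 241.1] t 0.15
```

```bash
python3 -m inch '[[[-40,-28,3,0,0,-0.03,100],[-80,-57,6,0,0,-0.06,100],[-120,-86,10,0,0,-0.09,100],[-160,-115,13,0,0,-0.12,100],[-200,-144,16,0,0,-0.16,100],[-240,-173,19,0,0,-0.19,100],[-280,-202,22,0,0,-0.22,100],[-320,-231,25,0,0,-0.25,100],[-360,-260,29,0,0,-0.28,100],[-400,-288,32,0,0,-0.31,100],[-440,-317,35,0,0,-0.34,100],[-480,-346,38,0,0,-0.37,100],[-515,-372,41,0,0,-0.4,100],[-515,-372,41,0,0,-0.4,100],[-515,-372,41,0,0,-0.4,100],[-515,-372,41,0,0,-0.4,100]]]'
python3 - <<'E'
from h import *
i=snap('wrist','pics/w1.png');cv2.imwrite('pics/w1L.png',cv2.resize(i[:,:,::-1],(800,600),interpolation=cv2.INTER_CUBIC))
print(proj('pics/w1.png',[[560.4,127.1,15],[535,-128,70]])/.7)
go([560.4,127.1,60],1.742)
E
```

```text
t: 1.75
ee_pos: [558.8, 126.9, 200.4]
orientation: [0.259, -3.13, -0.0]
ft_force: [-0.1, -0.6, -0.5]
width: 87.7
grasp_force: 0.0
[[396.95657788 273.63941189]
 [-68.17790491 174.50726639]]
shift [ -1.7  -0.4 140.6] turn [ 0.0002 -0.0007 -0.0049] at [558.7 127.2 200.6] t 1.8
```

View pics/w1L.png

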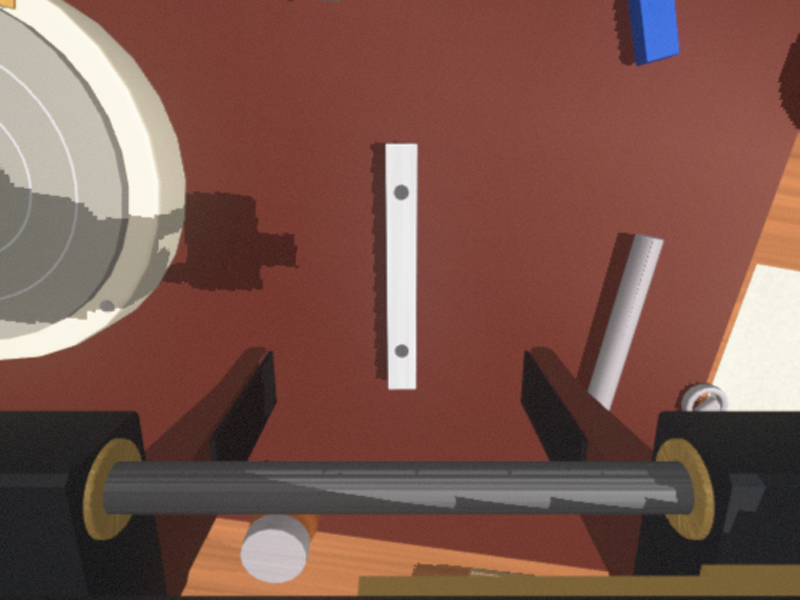

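The wrist view shows the straightedge with corners (386,144), (417,144), (388,388) and (416,388). It lies centred and lengthwise between the fingers, and the rod is clear to the right at (630,320).

Run:
```python
from h import *
f='pics/w1.png';s=.7
b=ray(f,[(401.5*s,144*s),(402*s,388*s)],15);m=b.mean(0);a=np.arctan2(*(b[1]-b[0])[[1,0]]);print(b,m,a,np.linalg.norm(b[0]-b[1]))
go([m[0],m[1],24],a+np.pi/2)
```

```text
[[477.38386339 116.25684882  15.        ]
 [643.29609372 144.51141211  15.        ]] [560.33997855 130.38413047  15.        ] 0.16868002030064577 168.30088685989782
shift [ -2.2   2.8 176.6] turn [ 0.0002 -0.0007 -0.0024] at [558.7 127.2 200.6] t 1.8
```

```bash
python3 -m inch '[[[-2,2,30,0,0,0,100],[-2,2,65,0,0,0,100],[-2,2,100,0,0,0,100],[-2,2,130,0,0,0,100],[-2,2,150,0,0,0,100],[-2,2,165,0,0,0,100],[-2,2,173,0,0,0,100],[-2,2,176,0,0,0,100],[-2,2,176,0,0,0,100],[-2,2,176,0,0,0,0],[-2,2,176,0,0,0,0],[-2,2,176,0,0,0,0],[-2,2,176,0,0,0,0],[-2,2,176,0,0,0,0],[-2,2,176,0,0,0,0],[-2,2,176,0,0,0,0],[-2,2,176,0,0,0,0],[-2,2,176,0,0,0,0]]]'
python3 -c "
from h import *
go([560,127,150],1.737); go([534,-128,150],-0.09)"
```

```text
t: 3.6
ee_pos: [561.3, 128.6, 24.6]
orientation: [0.259, -3.131, -0.0]
ft_force: [-0.6, 0.0, -0.9]
width: 19.7
grasp_force: 29.9
shift [   1.6   -1.3 -125.4] turn [ 0.     -0.0001 -0.001 ] at [561.3 128.6  24.6] t 3.6
shift [  69.1 -248.6 -125.4] turn [-1.000e-04 -1.000e-04  1.826e+00] at [561.3 128.6  24.6] t 3.6
```

```bash
python3 -m inch '[[[0,0,-5,0,0,0,0],[0,0,-20,0,0,0,0],[0,0,-45,0,0,0,0],[0,0,-75,0,0,0,0],[0,0,-105,0,0,0,0],[0,0,-130,0,0,0,0],[0,0,-150,0,0,0,0],[0,0,-155,0,0,0,0],[0,0,-155,0,0,0,0]]]'
python3 - <<'E'
from h import *
i=cv2.imread('pics/scene.png')
cv2.imwrite('pics/crop2.png',cv2.resize(i[165:235,210:290],(800,700)[:2],interpolation=cv2.INTER_CUBIC)[:600])
go([535,-128,170],-0.09)
for z in(60,65,70,75): print(z,proj('pics/scene.png',[ray('pics/top.png',[(331.9,195.1)],z)[0]]))
E
```

```text
t: 4.5
ee_pos: [561.7, 128.6, 181.0]
orientation: [-0.259, 3.129, 0.0]
ft_force: [-0.5, 0.3, -1.4]
width: 19.9
grasp_force: 30.0
shift [  68.6 -248.7   10.8] turn [2.100e-03 1.500e-03 1.826e+00] at [561.7 128.6 181. ] t 4.5
60 [[248.97677893 195.91579899]]
65 [[249.28756378 195.05243696]]
70 [[249.5998852  194.18480629]]
75 [[249.91375464 193.31287525]]
```

View pics/crop2.png

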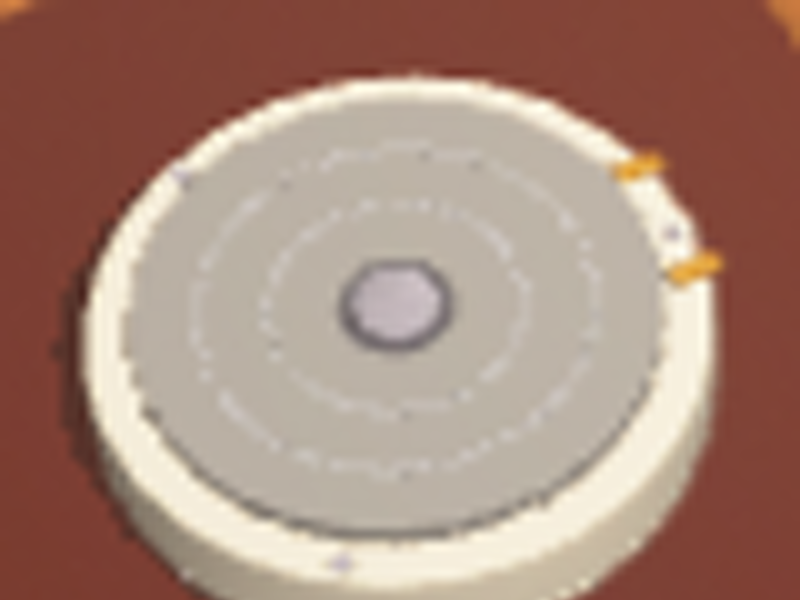

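The scene crop shows the button top at (397,304), which is native (249.2,194.9). That triangulates to about z = 66 at (535.5,-128.5). I'll carry the straightedge there, high up.

```bash
python3 -m inch '[[[2,-6,0,0,0,0.05,0],[6,-20,0,0,0,0.15,0],[10,-36,1,0,0,0.26,0],[14,-52,2,0,0,0.38,0],[18,-68,3,0,0,0.5,0],[22,-84,3,0,0,0.62,0],[26,-100,4,0,0,0.74,0],[30,-116,5,0,0,0.86,0],[35,-132,6,0,0,0.98,0],[40,-148,6,0,0,1.1,0],[44,-164,7,0,0,1.22,0],[48,-180,8,0,0,1.34,0],[52,-196,9,0,0,1.46,0],[57,-212,10,0,0,1.58,0],[61,-226,10,0,0,1.69,0],[65,-238,11,0,0,1.77,0],[68,-246,11,0,0,1.81,0],[69,-249,11,0,0,1.826,0],[69,-249,11,0,0,1.826,0],[69,-249,11,0,0,1.826,0]]]'
python3 -c "
from h import *
go([535.5,-128.5,115],-0.09)
print(status.get_obs()['ft_force'])"
```

```text
t: 6.5
ee_pos: [534.1, -128.0, 168.5]
orientation: [-2.318, -2.12, 0.0]
ft_force: [-0.4, -0.6, -0.7]
width: 19.7
grasp_force: 30.0
shift [-0.3  1.4 53.5] turn [-0.0004 -0.0002  0.0012] at [ 534.1 -128.   168.5] t 6.5
[-0.38458973 -0.62791984 -0.71000707]
```

```bash
python3 -m inch '[[[0,1,6,0,0,0,0],[0,1,16,0,0,0,0],[0,1,28,0,0,0,0],[0,1,40,0,0,0,0],[0,1,50,0,0,0,0],[0,1,57,0,0,0,0],[0,1,61,0,0,0,0],[0,1,63,0,0,0,0],[0,1,63,0,0,0,0],[0,1,63,0,0,0,0]]]'
python3 - <<'E'
from h import *
i=snap('scene','pics/s2.png');cv2.imwrite('pics/s2L.png',cv2.resize(i[120:270,150:350,::-1],(800,600),interpolation=cv2.INTER_CUBIC))
E
```

```text
t: 7.5
ee_pos: [535.5, -128.6, 106.0]
orientation: [2.319, 2.119, 0.001]
ft_force: [-1.3, -0.2, -0.8]
width: 19.5
grasp_force: 30.0
```

View pics/s2L.png

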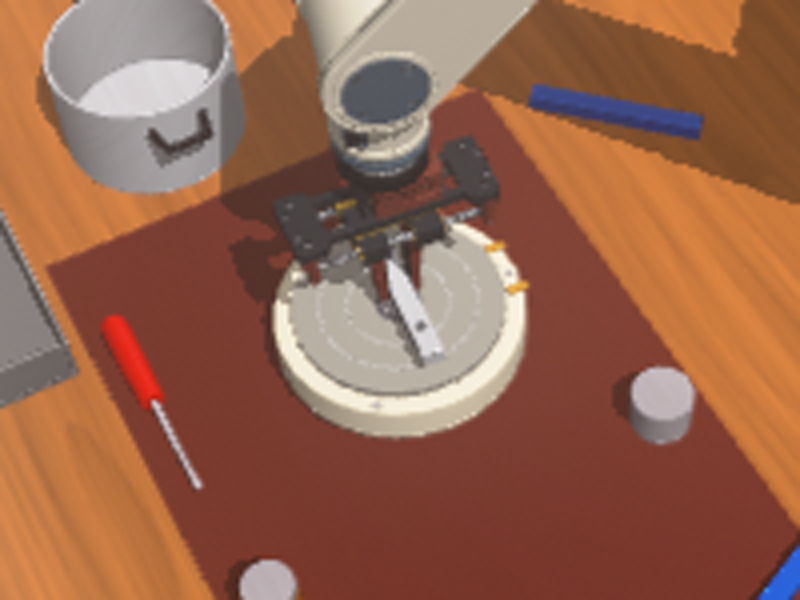

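The straightedge is held over the plate's centre, left to right, with its left end at (430,350) and still above the face. I'll lower it gradually while watching the force.

```bash
python3 -m inch '[[[0,0,2,0,0,0,0],[0,0,4,0,0,0,0],[0,0,5,0,0,0,0],[0,0,5,0,0,0,0]]]'; python3 -m inch '[[[0,0,1,0,0,0,0],[0,0,2,0,0,0,0],[0,0,2,0,0,0,0]]]'; python3 -m inch '[[[0,0,1,0,0,0,0],[0,0,1,0,0,0,0],[0,0,1,0,0,0,0]]]'
```

```text
t: 7.95
ee_pos: [535.1, -128.5, 100.5]
orientation: [-2.319, -2.119, 0.0]
ft_force: [0.2, -0.3, -1.0]
width: 19.7
grasp_force: 30.0
t: 8.25
ee_pos: [535.2, -128.5, 98.5]
orientation: [-2.319, -2.119, 0.0]
ft_force: [0.1, 0.9, -1.6]
width: 19.7
grasp_force: 30.0
t: 8.55
ee_pos: [535.2, -128.5, 97.7]
orientation: [2.319, 2.119, -0.0]
ft_force: [-0.2, -0.2, -1.4]
width: 19.5
grasp_force: 30.0
```

```bash
python3 -m inch '[[[0,0,1,0,0,0,0],[0,0,1,0,0,0,0],[0,0,1,0,0,0,0]]]'; python3 -m inch '[[[0,0,1,0,0,0,0],[0,0,1,0,0,0,0],[0,0,1,0,0,0,0]]]'
```

```text
t: 8.85
ee_pos: [535.2, -128.5, 96.6]
orientation: [-2.319, -2.119, 0.0]
ft_force: [-0.4, -0.5, -1.1]
width: 20.1
grasp_force: 30.0
t: 9.15
ee_pos: [535.2, -128.5, 95.6]
orientation: [-2.319, -2.119, 0.0]
ft_force: [1.1, -0.1, -1.5]
width: 19.4
grasp_force: 30.0
```

```bash
for k in 1 2; do python3 -m inch '[[[0,0,0.5,0,0,0,0],[0,0,0.5,0,0,0,0]]]' | egrep 'ee|ft'; done
```

```text
ee_pos: [535.2, -128.5, 95.1]
ft_force: [1.1, -0.0, -2.1]
ee_pos: [535.2, -128.5, 94.6]
ft_force: [-0.7, 0.6, -0.9]
```

```bash
python3 -m inch '[[[0,0,0.5,0,0,0,0],[0,0,0.5,0,0,0,0]]]' | egrep 'ee|ft'
```

```text
ee_pos: [535.2, -128.5, 94.1]
ft_force: [-0.0, -0.2, -1.7]
```

```bash
python3 -m inch '[[[0,0,0.5,0,0,0,0],[0,0,0.5,0,0,0,0]]]' | egrep 'ee|ft'
```

```text
ee_pos: [535.2, -128.5, 93.6]
ft_force: [-0.1, -0.3, -1.6]
```

```bash
python3 -m inch '[[[0,0,0.5,0,0,0,0],[0,0,0.5,0,0,0,0]]]' | egrep 'ee|ft'
```

```text
ee_pos: [535.2, -128.5, 93.1]
ft_force: [-0.2, -0.6, -2.1]
```

```bash
python3 -m inch '[[[0,0,0.5,0,0,0,0],[0,0,0.5,0,0,0,0]]]' | egrep 'ee|ft'
```

```text
ee_pos: [535.3, -128.5, 92.8]
ft_force: [-1.0, 0.4, -0.3]
```

```bash
python3 -m inch '[[[0,0,0.5,0,0,0,0],[0,0,0.5,0,0,0,0]]]' | egrep 'ee|ft'
```

```text
ee_pos: [535.3, -128.5, 92.5]
ft_force: [-2.0, 0.7, 5.3]
```

```bash
python3 -m inch '[[[0,0,-0.5,0,0,0,0],[0,0,-0.5,0,0,0,0]]]' | egrep 'ee|ft'; python3 -m inch '[[[0,0,0,0,0,0,50],[0,0,0,0,0,0,50],[0,0,0,0,0,0,50],[0,0,0,0,0,0,50],[0,0,0,0,0,0,50],[0,0,-5,0,0,0,50],[0,0,-15,0,0,0,50],[0,0,-30,0,0,0,50],[0,0,-45,0,0,0,50],[0,0,-60,0,0,0,50],[0,0,-80,0,0,0,50],[0,0,-110,0,0,0,50],[0,0,-140,0,0,0,0],[0,0,-150,0,0,0,0],[0,0,-150,0,0,0,0],[0,0,-150,0,0,0,0]]]'
python3 - <<'E'
from h import *
i=snap('wrist','pics/w2.png');cv2.imwrite('pics/w2L.png',cv2.resize(i[:,:,::-1],(800,600),interpolation=cv2.INTER_CUBIC))
E
```

```text
ee_pos: [535.2, -128.5, 92.5]
ft_force: [0.3, -0.1, -1.6]
t: 12.35
ee_pos: [534.6, -128.4, 242.0]
orientation: [-2.319, -2.119, 0.001]
ft_force: [0.5, -0.2, -0.0]
width: 15.3
grasp_force: 0.0
```

View pics/w2L.png

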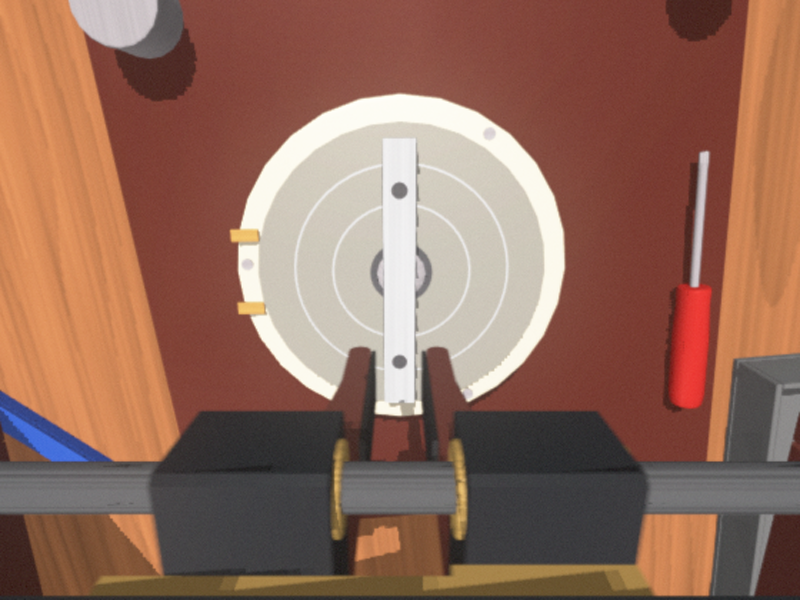

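The straightedge lies balanced on the button: its middle is at (400,271) and the button is at (401,271). With the tabs on the left (-x), the robot's left is up in this view, which is tool +x. Next is the left end, with the fingers shut.

```bash
python3 -m inch '[[[15,0,10,0,0,0,0],[30,0,30,0,0,0,0],[50,0,55,0,0,0,0],[65,0,80,0,0,0,0],[70,0,100,0,0,0,0],[70,0,115,0,0,0,0],[70,0,125,0,0,0,0],[70,0,130,0,0,0,0],[70,0,130,0,0,0,0],[70,0,130,0,0,0,0]]]' ; python3 -m inch '[[[0,0,1,0,0,0,0],[0,0,2,0,0,0,0],[0,0,3,0,0,0,0],[0,0,4,0,0,0,0],[0,0,5,0,0,0,0],[0,0,6,0,0,0,0],[0,0,7,0,0,0,0],[0,0,8,0,0,0,0],[0,0,8,0,0,0,0]]]'
```

```text
t: 13.4
ee_pos: [541.8, -58.8, 112.9]
orientation: [2.319, 2.119, 0.0]
ft_force: [-0.0, 0.0, -0.7]
width: 0.6
grasp_force: 0.0
t: 14.3
ee_pos: [541.4, -58.8, 104.5]
orientation: [-2.319, -2.119, 0.0]
ft_force: [-0.6, 0.8, 0.1]
width: 0.5
grasp_force: 0.0
```

```bash
python3 -m inch '[[[0,0,0.5,0,0,0,0],[0,0,1,0,0,0,0],[0,0,1.5,0,0,0,0],[0,0,2,0,0,0,0],[0,0,2,0,0,0,0]]]' | egrep 'ee|ft'
```

```text
ee_pos: [541.5, -58.8, 102.6]
ft_force: [0.9, -0.1, 0.0]
```

```bash
python3 -m inch '[[[0,0,0.5,0,0,0,0],[0,0,1,0,0,0,0],[0,0,1.5,0,0,0,0],[0,0,1.5,0,0,0,0]]]' | egrep 'ee|ft'; python3 -m inch '[[[0,0,0.5,0,0,0,0],[0,0,0.5,0,0,0,0]]]' | egrep 'ee|ft'
```

```text
ee_pos: [541.5, -58.8, 101.1]
ft_force: [0.8, 0.3, 0.6]
ee_pos: [541.5, -58.8, 100.6]
ft_force: [-0.2, -0.0, 0.4]
```

```bash
python3 -m inch '[[[0,0,0.5,0,0,0,0],[0,0,0.5,0,0,0,0]]]' | egrep 'ee|ft'
```

```text
ee_pos: [541.5, -58.8, 100.1]
ft_force: [-0.7, 0.3, 0.6]
```

```bash
python3 -m inch '[[[0,0,0.5,0,0,0,0],[0,0,0.5,0,0,0,0]]]' | egrep 'ee|ft'
```

```text
ee_pos: [541.5, -58.8, 99.6]
ft_force: [0.4, 0.3, 0.3]
```

```bash
python3 -m inch '[[[0,0,0.5,0,0,0,0],[0,0,0.5,0,0,0,0]]]' | egrep 'ee|ft'
```

```text
ee_pos: [541.6, -58.8, 99.2]
ft_force: [0.1, 0.6, 0.7]
```

```bash
python3 -m inch '[[[0,0,0.5,0,0,0,0],[0,0,0.5,0,0,0,0]]]' | egrep 'ee|ft'
```

```text
ee_pos: [541.7, -58.8, 99.0]
ft_force: [-1.8, 1.2, 4.1]
```

```bash
python3 -m inch '[[[0,0,0.5,0,0,0,0],[0,0,0.5,0,0,0,0]]]' | egrep 'ee|ft'
```

```text
ee_pos: [541.8, -58.8, 98.9]
ft_force: [-2.1, 1.1, 7.7]
```

```bash
python3 -m inch '[[[0,0,0,0,0,0,0],[0,0,0,0,0,0,0],[0,0,-3,0,0,0,0],[0,0,-10,0,0,0,0],[-15,0,-25,0,0,0,0],[-45,0,-25,0,0,0,0],[-80,0,-25,0,0,0,0],[-115,0,-25,0,0,0,0],[-135,0,-25,0,0,0,0],[-140,0,-25,0,0,0,0],[-140,0,-20,0,0,0,0],[-140,0,-15,0,0,0,0],[-140,0,-12,0,0,0,0],[-140,0,-12,0,0,0,0]]]' | egrep 't:|ee|ft'; python3 -m inch '[[[0,0,1,0,0,0,0],[0,0,2,0,0,0,0],[0,0,3,0,0,0,0],[0,0,4,0,0,0,0],[0,0,5,0,0,0,0],[0,0,6,0,0,0,0],[0,0,7,0,0,0,0],[0,0,8,0,0,0,0],[0,0,9,0,0,0,0],[0,0,9,0,0,0,0]]]' | egrep 'ee|ft'
```

```text
t: 17.8
ee_pos: [528.6, -197.1, 109.4]
ft_force: [-0.6, -1.0, -0.1]
ee_pos: [528.9, -198.2, 101.0]
ft_force: [0.3, -0.4, 0.0]
```

```bash
python3 -m inch '[[[0,0,0.5,0,0,0,0],[0,0,1,0,0,0,0],[0,0,1.5,0,0,0,0],[0,0,1.5,0,0,0,0]]]' | egrep 'ee|ft'
```

```text
ee_pos: [528.9, -198.2, 99.6]
ft_force: [-0.1, -1.1, 0.1]
```

```bash
python3 -m inch '[[[0,0,0.5,0,0,0,0],[0,0,0.5,0,0,0,0]]]' | egrep 'ee|ft'
```

```text
ee_pos: [529.0, -198.3, 99.2]
ft_force: [-0.6, -0.7, 1.4]
```

```bash
python3 -m inch '[[[0,0,0.5,0,0,0,0],[0,0,0.5,0,0,0,0]]]' | egrep 'ee|ft'
```

```text
ee_pos: [529.1, -198.3, 99.0]
ft_force: [-0.5, 0.1, 3.8]
```

```bash
python3 -m inch '[[[0,0,0.5,0,0,0,0],[0,0,0.5,0,0,0,0]]]' | egrep 'ee|ft'
```

```text
ee_pos: [529.2, -198.3, 98.8]
ft_force: [-1.3, 0.6, 8.3]
```

```bash
python3 -m inch '[[[0,0,0,0,0,0,0],[0,0,0,0,0,0,0],[0,0,-3,0,0,0,0],[0,0,-10,0,0,0,0],[15,0,-15,0,0,0,0],[40,0,-15,0,0,0,0],[60,0,-15,0,0,0,0],[69,0,-15,0,0,0,0],[70,0,-12,0,0,0,0],[70,0,-8,0,0,0,0],[70,0,-8,0,0,0,0],[70,0,-8,0,0,0,0]]]' | egrep 't:|ee|ft'; python3 -m inch '[[[0,0,1,0,0,0,0],[0,0,2,0,0,0,0],[0,0,3,0,0,0,0],[0,0,3.5,0,0,0,0],[0,0,4,0,0,0,0],[0,0,4,0,0,0,0]]]' | egrep 'ee|ft'
```

```text
t: 21.0
ee_pos: [535.0, -129.1, 105.9]
ft_force: [0.3, 0.3, 0.9]
ee_pos: [535.2, -128.5, 102.3]
ft_force: [-0.9, -0.7, 1.1]
```

```bash
python3 -m inch '[[[0,0,0.3,0,0,0,0],[0,0,0.6,0,0,0,0],[0,0,1,0,0,0,0],[0,0,1,0,0,0,0]]]' | egrep 'ee|ft'
```

```text
ee_pos: [535.2, -128.5, 101.5]
ft_force: [-2.0, 0.1, 4.7]
```

```bash
python3 -m inch '[[[0,0,0.3,0,0,0,0],[0,0,0.6,0,0,0,0],[0,0,1,0,0,0,0],[0,0,1,0,0,0,0]]]' | egrep 'ee|ft'
```

```text
ee_pos: [535.2, -128.5, 100.4]
ft_force: [-2.0, -1.3, 4.9]
```

```bash
python3 -m inch '[[[0,0,0.3,0,0,0,0],[0,0,0.6,0,0,0,0],[0,0,1,0,0,0,0],[0,0,1,0,0,0,0]]]' | egrep 'ee|ft'
```

```text
ee_pos: [535.3, -128.6, 99.4]
ft_force: [-1.5, -0.2, 4.8]
```

```bash
python3 -m inch '[[[0,0,0.3,0,0,0,0],[0,0,0.6,0,0,0,0],[0,0,1,0,0,0,0],[0,0,1,0,0,0,0]]]' | egrep 'ee|ft'
```

```text
ee_pos: [535.3, -128.6, 98.3]
ft_force: [-2.1, 0.1, 4.9]
```

```bash
python3 -m inch '[[[0,0,0.3,0,0,0,0],[0,0,0.6,0,0,0,0],[0,0,0.6,0,0,0,0]]]' | egrep 'ee|ft'
```

```text
ee_pos: [535.2, -128.5, 97.8]
ft_force: [-1.7, -0.9, 5.9]
```

```bash
python3 -m inch '[[[0,0,0.3,0,0,0,0],[0,0,0.6,0,0,0,0],[0,0,0.6,0,0,0,0]]]' | egrep 'ee|ft'
```

```text
ee_pos: [535.3, -128.6, 97.7]
ft_force: [-3.7, 1.0, 12.1]
```

```bash
python3 -m inch '[[[0,0,0.3,0,0,0,0],[0,0,0.5,0,0,0,0],[0,0,0.5,0,0,0,0]]]' | egrep 'ee|ft'
```

```text
ee_pos: [535.3, -128.5, 97.7]
ft_force: [-5.3, 0.5, 16.2]
```

```bash
python3 -m inch '[[[0,0,0.3,0,0,0,0],[0,0,0.5,0,0,0,0],[0,0,0.5,0,0,0,0]]]' | egrep 'ee|ft'
```

```text
ee_pos: [535.3, -128.6, 97.6]
ft_force: [-6.1, 0.7, 21.5]
```

```bash
python3 -m inch '[[[0,0,0,0,0,0,0],[0,0,-3,0,0,0,0],[0,0,-10,0,0,0,0],[15,0,-12,0,0,0,0],[40,0,-12,0,0,0,0],[60,0,-12,0,0,0,0],[69,0,-12,0,0,0,0],[70,0,-9,0,0,0,0],[70,0,-7,0,0,0,0],[70,0,-5,0,0,0,0],[70,0,-4,0,0,0,0],[70,0,-3,0,0,0,0],[70,0,-3,0,0,0,0]]]' | egrep 't:|ee|ft'; python3 -m inch '[[[0,0,0.5,0,0,0,0],[0,0,0.5,0,0,0,0]]]' | egrep 'ee|ft'
```

```text
t: 25.7
ee_pos: [541.4, -59.2, 98.8]
ft_force: [-0.2, 0.2, -0.3]
ee_pos: [541.5, -58.9, 98.5]
ft_force: [0.2, -0.3, 0.3]
```

```bash
python3 -m inch '[[[0,0,0.5,0,0,0,0],[0,0,0.5,0,0,0,0]]]' | egrep 'ee|ft'
```

```text
ee_pos: [541.5, -58.8, 98.0]
ft_force: [-0.8, -0.1, -0.2]
```

```bash
python3 -m inch '[[[0,0,0.5,0,0,0,0],[0,0,0.5,0,0,0,0]]]' | egrep 'ee|ft'
```

```text
ee_pos: [541.6, -58.8, 97.8]
ft_force: [-0.8, 0.2, 3.5]
```

```bash
python3 -m inch '[[[0,0,0.5,0,0,0,0],[0,0,0.5,0,0,0,0],[0,0,0.5,0,0,0,0]]]' | egrep 'ee|ft'; python3 -m inch '[[[0,0,0.3,0,0,0,0],[0,0,0.3,0,0,0,0],[0,0,0.3,0,0,0,0]]]' | egrep 'ee|ft'
```

```text
ee_pos: [541.6, -58.8, 97.7]
ft_force: [-3.3, -0.0, 8.3]
ee_pos: [541.6, -58.8, 97.7]
ft_force: [-4.1, 1.1, 12.7]
```

```bash
python3 -m inch '[[[0,0,0,0,0,0,0],[0,0,-3,0,0,0,0],[0,0,-10,0,0,0,0],[-15,0,-12,0,0,0,0],[-45,0,-12,0,0,0,0],[-80,0,-12,0,0,0,0],[-115,0,-12,0,0,0,0],[-135,0,-12,0,0,0,0],[-140,0,-8,0,0,0,0],[-140,0,-5,0,0,0,0],[-140,0,-3,0,0,0,0],[-140,0,-2.5,0,0,0,0],[-140,0,-2.5,0,0,0,0]]]' | egrep 't:|ee|ft'; python3 -m inch '[[[0,0,0.5,0,0,0,0],[0,0,0.5,0,0,0,0]]]' | egrep 'ee|ft'
```

```text
t: 28.2
ee_pos: [529.0, -197.3, 99.0]
ft_force: [0.1, -0.6, -0.9]
ee_pos: [529.1, -197.8, 98.8]
ft_force: [0.5, 0.6, -0.6]
```

```bash
python3 -m inch '[[[0,0,0.5,0,0,0,0],[0,0,0.5,0,0,0,0]]]' | egrep 'ee|ft'
```

```text
ee_pos: [529.0, -198.1, 98.2]
ft_force: [-0.8, 0.1, 0.5]
```

```bash
python3 -m inch '[[[0,0,0.5,0,0,0,0],[0,0,0.5,0,0,0,0],[0,0,0.5,0,0,0,0]]]' | egrep 'ee|ft'; python3 -m inch '[[[0,0,0.5,0,0,0,0],[0,0,0.5,0,0,0,0],[0,0,0.5,0,0,0,0]]]' | egrep 'ee|ft'
```

```text
ee_pos: [529.0, -198.2, 97.8]
ft_force: [0.2, 0.9, 2.8]
ee_pos: [529.0, -198.3, 97.7]
ft_force: [-1.8, 0.4, 6.9]
```

```bash
python3 -m inch '[[[0,0,0.5,0,0,0,0],[0,0,0.5,0,0,0,0],[0,0,0.5,0,0,0,0]]]' | egrep 'ee|ft'
```

```text
ee_pos: [529.1, -198.2, 97.7]
ft_force: [-3.0, 1.8, 11.6]
```

Both ends now stop at the same height as the middle (97.7), so the rocking is gone. I'll retreat and check.

```bash
python3 -m inch '[[[0,0,0,0,0,0,0],[0,0,-3,0,0,0,0],[0,0,-10,0,0,0,0],[10,0,-30,0,0,0,0],[30,0,-60,0,0,0,0],[50,0,-90,0,0,0,0],[65,0,-120,0,0,0,0],[70,0,-143,0,0,0,0],[70,0,-145,0,0,0,0],[70,0,-145,0,0,0,0],[70,0,-145,0,0,0,0]]]' | egrep 't:|ee|ft'
python3 - <<'E'
from h import *
i=snap('wrist','pics/w3.png');cv2.imwrite('pics/w3L.png',cv2.resize(i[:,:,::-1],(800,600),interpolation=cv2.INTER_CUBIC))
E
```

```text
t: 30.6
ee_pos: [534.4, -128.7, 240.4]
ft_force: [-0.0, 0.8, -0.5]
```

View pics/w3L.png

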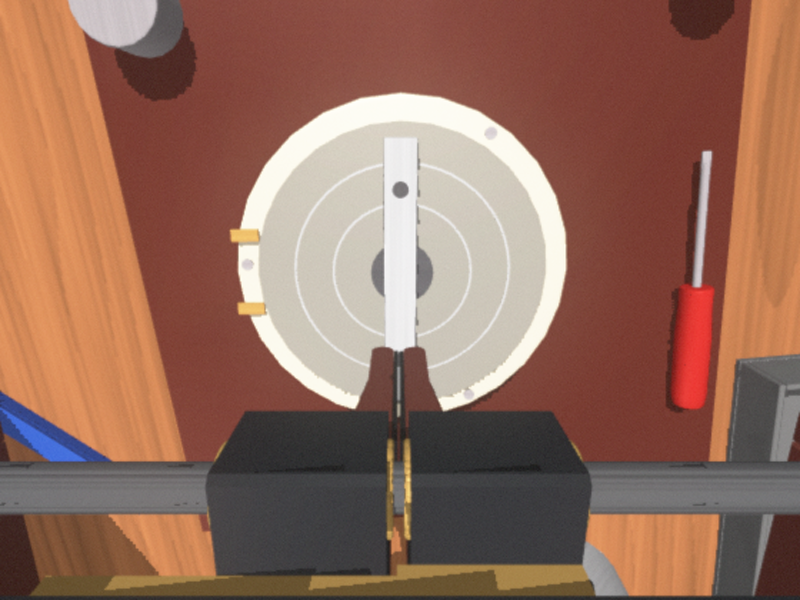

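The straightedge lies flat, centred over the button at (402,271). The button's raised top no longer shows, and nothing else has been moved.

```bash
python3 -c "
from workcell import ctrl
print(ctrl.close_job())"
```

```text
the job is handed in; nothing more can be done
None
```

I handed the job in at about 31 s: the straightedge rocked on the button at both ends, the button was pushed flush (peak push about 22 N), both ends then pressed without tipping, and it was left lying flat across the plate's centre; no verdict came back.

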